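# Hand over the charged lamp packs

## Robot

A 7-joint arm with a two-finger parallel gripper is mounted at the origin on the work surface. World frame = base frame: x ahead of the robot, y to its left, z up, the work surface at z = 0. Lengths are in m, angles in rad, forces in N, time in s.
With the tool pointing down it reaches from about 0.425 to 1.025 m from the base axis. Payload 9.4 kg.
Tool frame: the origin (TCP) lies midway between the tips of the shut fingers; the grasp point (between the pads) lies bot.grasp_offset behind it (bot.grasp_offset is the distance from the TCP to the grasp point, in m); z points along the fingers, y is the direction in which the jaws open and shut (so a half turn about z gives the same grasp; the last joint's range is limited). The gripper opens to 93 mm and grips with 3 to 60 N. Pads are 15 mm wide; open, the fingers measure 128 mm over their backs; the gripper's body (75 mm by 188 mm) begins 65 mm behind the grasp point.
Start: joints at [-1.308, 0.599, -0.003, 1.599, 0.002, 0.943, -0.08], TCP at [0.242, 0.684, 0.192] pointing down, gripper open.
Joint ranges: [-2.57, 2.57], [-0.35, 1.97], [-1.29, 1.29], [0.11, 2.56], [-1.05, 4.19], [0.11, 1.86], [-2.63, 2.63]. Speed limits (rad/s): [2.22, 2.22, 3.01, 3.01, 3.14, 3.14, 3.14].

## Interface

Orientations are given as [roll, pitch, yaw] about the fixed x, y, z axes, in that order (R = Rz(yaw) Ry(pitch) Rx(roll)).
In Python, from plant import bot gives the robot as it stands. The module is installed in compiled form; this text tells all that it offers. Calls block until the motion is done:
- bot.movep(position, orientation): joint-space move of the TCP to a pose.
- bot.move_l(position, attitude=None, vel=0.15, threshold=None): straight line of the TCP; attitude=None keeps the orientation; vel is the mean speed in m/s. With threshold (N) it stops when the force on the tool has changed by that much, and returns True; else False.
- bot.set_joints(angles): joint-space move.
- bot.grip(opening): finger opening in m; the grip force is fixed at half the most; returns when the fingers have stopped.
- bot.dwell(seconds).
- bot.ik(position, orientation): joint angles nearest the present ones, or None.
- bot.capture(name): name is "scene" or "top" or "wrist"; returns the picture (400x640x3 uint8, red, green, blue); there is no depth.
- bot.get_calibration(name): a dict with "fx", "fy", "cx", "cy" (pixels), "cam_to_world" (4x4, takes a point from camera to world coordinates). Camera axes: x right, y up, looking along -z (the intrinsics and any distortion apply to the point x, -y, -z); pixel columns grow to the right and rows downward; lengths in m; the calibration is good to about 2 mm. A picture is of the moment at which its call begins: read the wrist's pose just before it. get_calibration takes no time and is no camera call; for the wrist camera it gives the pose at the moment of the call.
A pose or a line that the arm cannot do raises bot.PlanningError and nothing moves.
- bot.finish_job(): hands the job in, once; it reports no verdict.
Readings, each from a call of its own:
- bot.get_t(): time.
- bot.get_joint_pos(): joint angles.
- bot.get_joint_velocities(): joint speeds.
- bot.get_joint_efforts(): joint torques, N m.
- bot.get_ee_pos(): TCP position.
- bot.get_eef_rot(): TCP orientation.
- bot.get_force(): force on the tool from outside, world axes, zero at the start.
- bot.get_ft_torque(): the same for the moment, N m.
- bot.get_width(): finger opening in m.
Only numpy, scipy, OpenCV 4.12 (cv2) and the standard library are available. Lean on these libraries where they do the work, as an engineer would, in place of code of your own. Each camera call takes 0.05 s, during which the arm holds its last target. There are 200 camera calls.

## Task

The customer is here for the charged lamp batteries. Unclip every battery pack from the charging dock (hold its release button in while you pull it up) and stand or lay it down in the dark wooden hand-over tray; also square up the untidy pile of metal claim plates on its stand until all edges are flush. When both are done, press the desk bell's plunger right down to its stop and let it go; do not shift the other goods on the counter.

Things in the scene. Friction and masses are not known exactly. Their poses are not given: they have to be found in the camera images.
- dock: Charging dock, fixed grey block 316 x 86 x 50 mm high, long along its x, y from -38 to +48 mm; origin underneath. Four open bays in a row at x = -108, -36, +36, +108 mm, y = 0, floor 10 mm up, about 3 mm play round a pack. A steel strip along its +y wall overhangs the bays (edge at y = +25 mm, underside 42 mm up); the packs' hooks catch under it.
- pack1: Lamp battery pack, white block 50 (x) x 40 (y, -22 to +18) x 125 mm high, 0.3 kg; origin at the centre of its underside, z up. Starts clipped in a dock bay, axes along the dock's, underside 10 mm up. Its black release button on the +y face (pad 24 x 34 mm, centred 92 mm up, standing out to y = +30 mm) moves a hook 26 mm up. May be absent (None).
- pack1_release (a joint): Travel of pack1's release button in m: 0 out (pack locked), 0.009 fully in; the pack comes straight up while it is over about 0.007. Springs out when let go, 7 N fully in. Two fingers closing along the pack's y at the pad's height push it in and hold the pack: 52 mm wide before, 43 mm when in.
- pack2: Another such pack, same in every way as pack1; may be absent (None).
- pack2_release (a joint): As pack1_release.
- pack3: Another such pack, same in every way as pack1; may be absent (None).
- pack3_release (a joint): As pack1_release.
- pack4: Another such pack, same in every way as pack1; may be absent (None).
- pack4_release (a joint): As pack1_release.
- tray: Hand-over tray, fixed open wooden box 316 mm (x) x 166 mm (y) x 40 mm high, walls and floor 6 mm; origin under its centre. Empty at the start; it has room for four packs standing in a row along its x.
- stand: Low fixed wooden stand with a 40 x 40 mm top, 15 mm above the counter; origin under its centre. The plates lie on it and overhang it by about 10 mm all round.
- plate1: Thin square metal claim plate 60 x 60 x 6 mm, 35 g; origin at the centre of its underside. Lowest of a pile of four on the stand, whose edges are out of line by up to 10 mm and a few degrees.
- plate2: The same kind of plate, number 2 from below.
- plate3: The same kind of plate, number 3 from below.
- plate4: The same kind of plate, number 4 from below.
- bell: Desk bell, loose, 0.45 kg: steel dome on a round black base 90 mm across, dome top 49 mm up; origin under its centre.
- bell_top (a point): Centre of the top of the bell's plunger head (24 mm across), 66 mm above the counter when up.
- bell_plunger (a joint): Plunger travel in m: 0 up, 0.009 fully down at its stop; sprung, about 4.5 N at the stop; it rises again when let go.
- tin_can: Bystander: food can 66 mm across, 100 mm high, origin under its centre.
- pickle_jar: Bystander: jar 72 mm across, 110 mm high, origin under its centre.
- soda_bottle: Bystander: bottle 62 mm across, 200 mm high, origin under its centre.
- polish_tin: Bystander: flat round tin 68 mm across, 26 mm high, origin under its centre.
- soap_box: Bystander: box 100 x 60 x 40 mm, origin under its centre.

How it is judged:
On the way, in this order (a step that is already met when the one before it is completed fails the run):
1. every pack that was in the dock is in the tray and the four plates lie squared on the stand (in either order) (x of pack1 in the frame of tray between -0.152 and 0.152 m and y of pack1 in the frame of tray between -0.077 and 0.077 m and z of pack1 in the frame of tray between 0 and 0.06 m and (angle between pack1's own z axis and vertical below 0.3 rad or angle between pack1's own z axis and vertical above 1.35 rad) and linear speed of each of pack1, pack2, pack3, pack4, plate1, plate2, plate3, plate4 below 0.05 m/s and x of pack2 in the frame of tray between -0.152 and 0.152 m and y of pack2 in the frame of tray between -0.077 and 0.077 m and z of pack2 in the frame of tray between 0 and 0.06 m and (angle between pack2's own z axis and vertical below 0.3 rad or angle between pack2's own z axis and vertical above 1.35 rad) and x of pack3 in the frame of tray between -0.152 and 0.152 m and y of pack3 in the frame of tray between -0.077 and 0.077 m and z of pack3 in the frame of tray between 0 and 0.06 m and (angle between pack3's own z axis and vertical below 0.3 rad or angle between pack3's own z axis and vertical above 1.35 rad) and x of pack4 in the frame of tray between -0.152 and 0.152 m and y of pack4 in the frame of tray between -0.077 and 0.077 m and z of pack4 in the frame of tray between 0 and 0.06 m and (angle between pack4's own z axis and vertical below 0.3 rad or angle between pack4's own z axis and vertical above 1.35 rad) and angle between each of plate1, plate2, plate3, plate4's own z axis and vertical below 0.06 rad and height (world z) of plate1 between 0.012 and 0.037 m and horizontal distance between each of plate1, plate2, plate3, plate4 and stand below 0.025 m and height (world z) of plate2 between 0.012 and 0.037 m and height (world z) of plate3 between 0.012 and 0.037 m and height (world z) of plate4 between 0.012 and 0.037 m and horizontal distance between each of plate2, plate3, plate4 and plate1 below 0.003 m and (angle between the x axis of plate2 and the x axis of plate1, either way round below 0.05 rad or angle between the x axis of plate2 and the y axis of plate1, either way round below 0.05 rad) and (angle between the x axis of plate3 and the x axis of plate1, either way round below 0.05 rad or angle between the x axis of plate3 and the y axis of plate1, either way round below 0.05 rad) and (angle between the x axis of plate4 and the x axis of plate1, either way round below 0.05 rad or angle between the x axis of plate4 and the y axis of plate1, either way round below 0.05 rad)), for 0.2 s.
2. after that, the bell's plunger is pressed to its stop (value of joint bell_plunger above 0.0075 m), for 0.05 s.
At the end, for the whole second after the job is handed in: Every pack present is at rest in the tray (inside its walls, standing within 0.3 rad or lying flat within 0.2 rad); the plates lie flat in one pile on the stand (within 25 mm of its centre, any order), each within 3 mm and 0.05 rad of plate1; the bell is upright, its plunger up again (all of step 1 and value of joint bell_plunger below 0.002 m and angle between bell's own z axis and vertical below 0.1 rad); the robot touches nothing.
It fails at once if one of the other goods (can, jar, bottle, tin, box) is shifted more than 40 mm (distance of any of tin_can, pickle_jar, soda_bottle, polish_tin, soap_box from where it was at the start of the episode above 0.04 m).
Of pack1, pack2, pack3, pack4 only 3 to 4 are there at a start; the rules pass over those that are not, and their reading is None.
At some moment in a run one of bell may be knocked a few centimetres aside while the robot is not near it.
Once in a run the grip may slacken for a moment while it holds something.
It also fails if it takes over 210 s, if anything falls off the work surface, if the arm or the gripper's body presses on something with over 40 N, if the wrist force passes 120 N, or if a joint passes its speed limit or range.

## Working session

There is one attempt and no reset: what is moved stays moved. The work goes in short steps, each a Python script; the robot and the scene stay as the last script left them, time stands still between calls to the robot, and variables do not carry over. Pictures are saved under pics/ and viewed, about 12 in all and at most 16, crops included, and the job is handed in when it is done.

```bash
mkdir -p pics
python3 - <<'E'
from plant import bot
import cv2,numpy as np
for n in("scene","top"):
    im=bot.capture(n); cv2.imwrite(f"pics/{n}0.png",im[:,:,::-1]); c=bot.get_calibration(n); print(n,{k:(np.round(v,4).tolist() if k=="cam_to_world" else v) for k,v in c.items()})
print(bot.grasp_offset,bot.get_t(),bot.get_ee_pos(),bot.get_eef_rot())
E
```

```text
scene {'fx': 423.9548699302376, 'fy': 423.9548699302376, 'cx': 322.6506726215775, 'cy': 189.14303030663007, 'cam_to_world': [[0.393, -0.5407, 0.7438, 1.341], [0.9195, 0.2349, -0.315, -0.3235], [-0.0044, 0.8077, 0.5895, 0.6909], [0.0, 0.0, 0.0, 1.0]]}
top {'fx': 485.09267032204593, 'fy': 485.09267032204593, 'cx': 317.88090750092573, 'cy': 206.20062570528805, 'cam_to_world': [[-0.0154, 0.9975, -0.0687, 0.4686], [-0.9999, -0.0158, -0.0049, -0.0078], [-0.006, 0.0686, 0.9976, 1.2826], [0.0, 0.0, 0.0, 1.0]]}
0.0188 0.1 [0.24146965 0.68311925 0.19106253] [-3.14021776e+00  1.12962320e-04  2.80187703e+00]
```

View pics/top0.png

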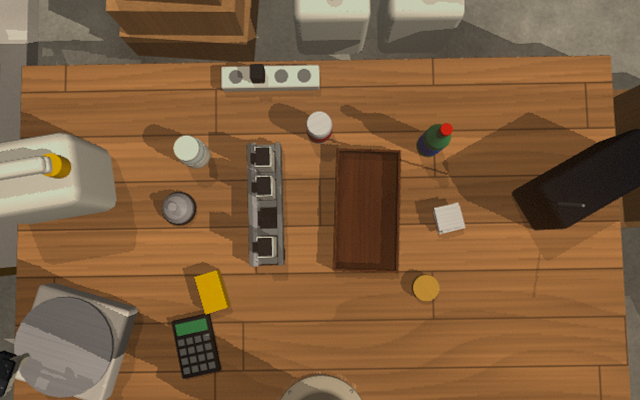

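View pics/scene0.png

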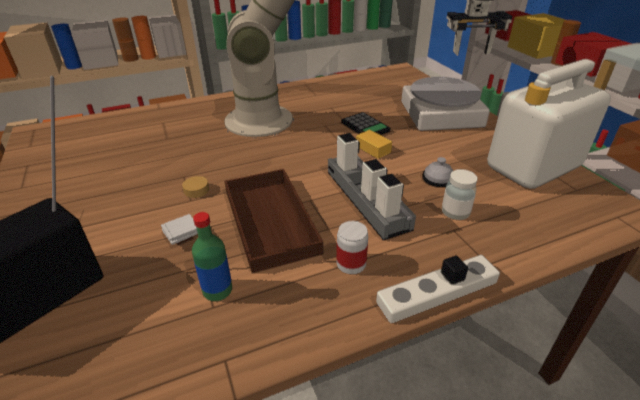

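Run:
```python
import cv2,numpy as np
t=cv2.imread("pics/top0.png"); s=cv2.imread("pics/scene0.png")
a=cv2.resize(t[135:275,235:295],None,fx=4,fy=4,interpolation=2)
b=cv2.resize(s[125:240,320:420],None,fx=4.8,fy=4.8,interpolation=2)
H=max(a.shape[0],b.shape[0]);p=lambda i:cv2.copyMakeBorder(i,0,H-i.shape[0],0,0,0)
cv2.imwrite("pics/z.png",np.hstack([p(a),p(b)]))
```

```text
(no output)
```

View pics/z.png

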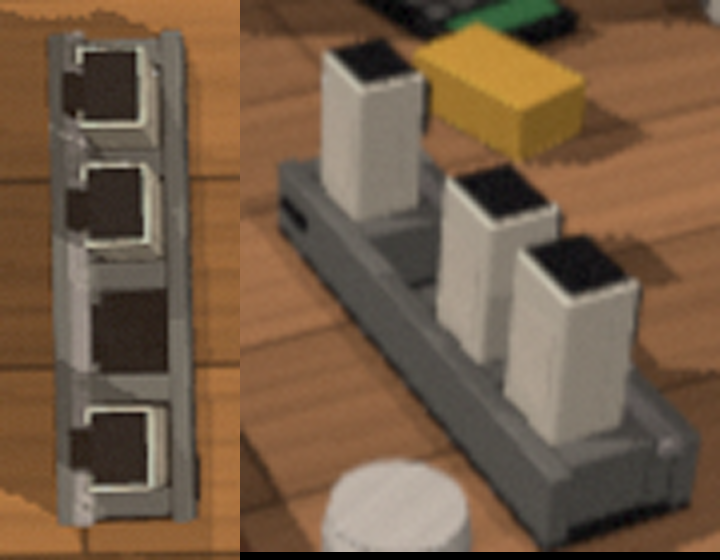

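```bash
cat > h.py <<'E'
from plant import bot
import cv2,numpy as np
def ray(c,px):
    px=np.atleast_2d(np.array(px,float)); T=np.array(c["cam_to_world"])
    d=np.c_[(px[:,0]-c["cx"])/c["fx"],-(px[:,1]-c["cy"])/c["fy"],-np.ones(len(px))]@T[:3,:3].T
    return T[:3,3],d
def plane(c,px,z):
    o,d=ray(c,px); return (o+d*((z-o[2])/d[:,2])[:,None])[:,:2]
def proj(c,P):
    T=np.linalg.inv(np.array(c["cam_to_world"])); p=np.atleast_2d(P)@T[:3,:3].T+T[:3,3]
    return np.c_[c["cx"]+c["fx"]*p[:,0]/-p[:,2], c["cy"]+c["fy"]*p[:,1]/p[:,2]]
def snap(n,f):
    c=bot.get_calibration(n); im=bot.capture(n)[:,:,::-1].copy(); cv2.imwrite(f"pics/{f}.png",im); return c,im
def st(): print("t %.1f tcp %s rpy %s w %.4f F %s"%(bot.get_t(),np.round(bot.get_ee_pos(),4),np.round(bot.get_eef_rot(),3),bot.get_width(),np.round(bot.get_force(),1)))
E
python3 - <<'E'
from h import *
c=bot.get_calibration("top")
for n,p,z in [("dockTL",(247.5,143),.05),("dockTR",(281,143),.05),("dockBL",(250,265.5),.05),("dockBR",(283,265),.05),
 ("packtop c1",(263.7,156.3),.135),("pack2",(264,186.3),.135),("pack4",(266,247),.135),
 ("trayTL",(336,150),.04),("TR",(400,151),.04),("BL",(333,270),.04),("BR",(399,271),.04),("plates",(449,218),.036),
 ("bell",(179,207),.06),("bottletop",(446,130),.2),("jar",(186,150),.11),("can",(319,119),.1),("tin",(426,288),.026),("soap",(211,292),.04)]:
    print(n,np.round(plane(c,p,z)[0],3))
# wrist cam pose relative to tool
w=bot.get_calibration("wrist");print(np.round(w["cam_to_world"],3).tolist(),w["fx"],w["cx"],w["cy"])
E
```

```text
dockTL [0.719 0.177]
dockTR [0.718 0.091]
dockBL [0.406 0.172]
dockBR [0.406 0.089]
packtop c1 [0.669 0.125]
pack2 [0.597 0.125]
pack4 [0.453 0.122]
trayTL [ 0.699 -0.051]
TR [ 0.694 -0.216]
BL [ 0.391 -0.038]
BR [ 0.386 -0.205]
plates [ 0.519 -0.338]
bell [0.556 0.35 ]
bottletop [ 0.711 -0.294]
jar [0.692 0.318]
can [ 0.766 -0.008]
tin [ 0.341 -0.276]
soap [0.34  0.273]
[[0.333, -0.91, -0.246, 0.173], [0.943, 0.321, 0.088, 0.708], [-0.001, -0.262, 0.965, 0.384], [0.0, 0.0, 0.0, 1.0]] 359.301867639931 324.1215960066919 202.5172419406427
```

Run:
```python
from h import *
bot.movep([.26,.6,.32],[np.pi,0,2.8]); 
bot.movep([.5625,.13,.32],[np.pi,0,np.pi+.015-2*np.pi]); st()
print(bot.get_joint_pos())
c,im=snap("wrist","w1")
# overlay predicted pack tops & button pads
th=.015;R=np.array([[np.cos(th),-np.sin(th)],[np.sin(th),np.cos(th)]])
for bx in(-.108,-.036,.036,.108):
    for pts,z,col in(([(-.025,-.022),(.025,-.022),(.025,.018),(-.025,.018)],.135,(0,0,255)),([(-.012,.018),(.012,.018),(.012,.03),(-.012,.03)],.119,(0,255,0))):
        P=np.array(pts)+[bx,0]; P=P@R.T+[.5625,.127]
        cv2.polylines(im,[proj(c,np.c_[P,np.full(4,z)]).round().astype(int)],True,col,1)
cv2.imwrite("pics/w1o.png",im)
```

```text
t 2.8 tcp [0.5624 0.1312 0.3198] rpy [ 3.141 -0.    -3.125] w 0.0931 F [-0.3  0.8 -0.3]
[-0.47632028  0.29759501  0.19904132  1.79446741 -0.06704929  1.05634078
  1.33445938]
```

View pics/w1o.png

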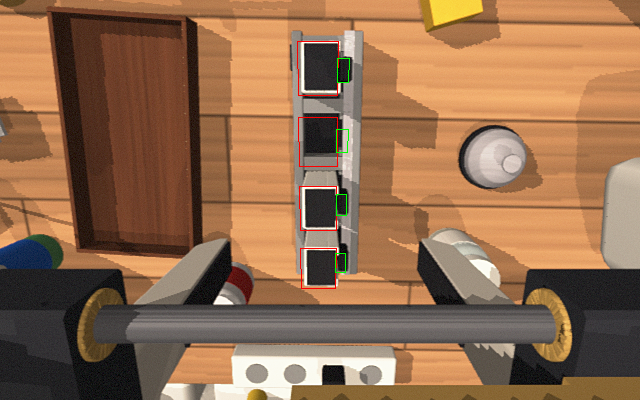

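```bash
cat >> h.py <<'E'
R2=lambda a:np.array([[np.cos(a),-np.sin(a)],[np.sin(a),np.cos(a)]])
DO,DA=np.array([.5625,.127]),.015
TO,TA=np.array([.5425,-.1275]),-.039
Y=lambda a:[np.pi,0,a-np.pi]
def take(bx):
    p=DO+R2(DA)@[bx,-.0005]
    bot.movep([*p,.20],Y(DA)); bot.move_l([*p,.0832],vel=.12); bot.grip(.03); bot.dwell(.2); st()
    up=bot.move_l([*p,.0832+.02],vel=.05,threshold=25); st()
    assert not up and .040<bot.get_width()<.046
    bot.move_l([*p,.0832+.068],vel=.12); st()
def place(tx):
    p=TO+R2(TA)@[tx,0]
    bot.move_l([*p,.0832+.068],Y(TA),vel=.15); st()
    assert bot.get_width()>.038
    print("touch",bot.move_l([*p,.077],vel=.06,threshold=6)); st()
    bot.grip(.093); bot.move_l([*p,.20],vel=.2); st()
E
python3 - <<'E'
from h import *
take(.108); place(.075)
E
```

```text
t 5.7 tcp [0.6706 0.1283 0.0833] rpy [ 3.141  0.    -3.127] w 0.0407 F [-0.1  2.5  2.7]
t 6.3 tcp [0.6705 0.128  0.1034] rpy [-3.142  0.    -3.127] w 0.0411 F [ 1.5 -0.6 -3.3]
t 6.8 tcp [0.6702 0.1281 0.1509] rpy [ 3.142 -0.    -3.127] w 0.0409 F [-0.1  0.2 -3.3]
t 8.7 tcp [ 0.6177 -0.1294  0.1511] rpy [ 3.141 -0.     3.104] w 0.0409 F [ 0.5  0.3 -3.3]
touch True
t 9.9 tcp [ 0.6173 -0.1294  0.0782] rpy [ 3.140e+00 -1.000e-03  3.103e+00] w 0.0494 F [-0.5  2.1  4.3]
t 11.5 tcp [ 0.6168 -0.1302  0.1992] rpy [ 3.141 -0.004  3.103] w 0.0929 F [ 0.3  0.3 -0.1]
```

Run:
```python
from h import *
take(.036); place(-.005); take(-.108); place(-.085)
snap("scene","s2"); snap("top","t2")
```

```text
t 14.7 tcp [0.5986 0.1271 0.0833] rpy [ 3.141  0.    -3.127] w 0.0407 F [-0.3  1.8  2.6]
t 15.3 tcp [0.5985 0.127  0.1034] rpy [ 3.142  0.    -3.127] w 0.0411 F [ 0.8 -0.5 -3.2]
t 15.8 tcp [0.5982 0.1271 0.1509] rpy [ 3.142 -0.    -3.126] w 0.0408 F [ 0.9  0.  -3.9]
t 17.7 tcp [ 0.5377 -0.1264  0.1511] rpy [ 3.141 -0.     3.104] w 0.0408 F [ 0.2  0.2 -3.3]
touch True
t 18.8 tcp [ 0.5373 -0.1269  0.079 ] rpy [ 3.141e+00 -1.000e-03  3.103e+00] w 0.0407 F [-0.2  0.4  5.5]
t 20.5 tcp [ 0.537  -0.1271  0.1993] rpy [ 3.141 -0.004  3.103] w 0.0928 F [-0.3  0.6 -0. ]
t 23.8 tcp [0.4547 0.1251 0.0833] rpy [ 3.141  0.    -3.126] w 0.0411 F [0.6 3.5 2.7]
t 24.3 tcp [0.4545 0.1248 0.1034] rpy [ 3.141  0.    -3.127] w 0.0407 F [ 0.2 -0.6 -2.6]
t 24.9 tcp [0.4543 0.1249 0.1509] rpy [ 3.142 -0.    -3.126] w 0.0409 F [ 0.   0.8 -2.9]
t 26.7 tcp [ 0.4576 -0.1235  0.1512] rpy [ 3.141 -0.     3.104] w 0.0408 F [-0.6 -0.1 -2.2]
touch True
t 27.8 tcp [ 0.4574 -0.1235  0.0789] rpy [ 3.141e+00 -1.000e-03  3.103e+00] w 0.0409 F [0.7 2.1 3.9]
t 29.5 tcp [ 0.4571 -0.124   0.1994] rpy [ 3.141 -0.004  3.103] w 0.0930 F [ 0.6 -1.4 -0.6]
```

View pics/s2.png

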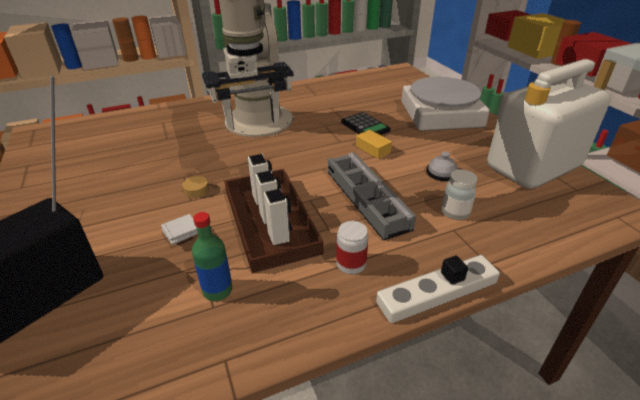

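Three packs stand in the tray and the dock is empty. Now the plates, from near.

Run:
```python
from h import *
bot.movep([.519,-.338,.22],Y(0)); st(); print(np.round(bot.get_joint_pos(),2))
c,im=snap("wrist","w3")
u,v=proj(c,[[.519,-.338,.036]])[0].round().astype(int); print(u,v)
cr=im[max(v-90,0):v+90,u-110:u+110]; cv2.imwrite("pics/w3c.png",cv2.resize(cr,None,fx=3.3,fy=3.3,interpolation=2)); print(max(v-90,0),u-110)
```

```text
t 30.5 tcp [ 0.5187 -0.3362  0.2191] rpy [ 3.140e+00 -1.000e-03 -3.141e+00] w 0.0932 F [ 0.3 -0.1 -0.2]
[ 0.34  0.45  0.2   1.83 -0.11  0.88  2.17]
322 177
87 212
```

View pics/w3c.png

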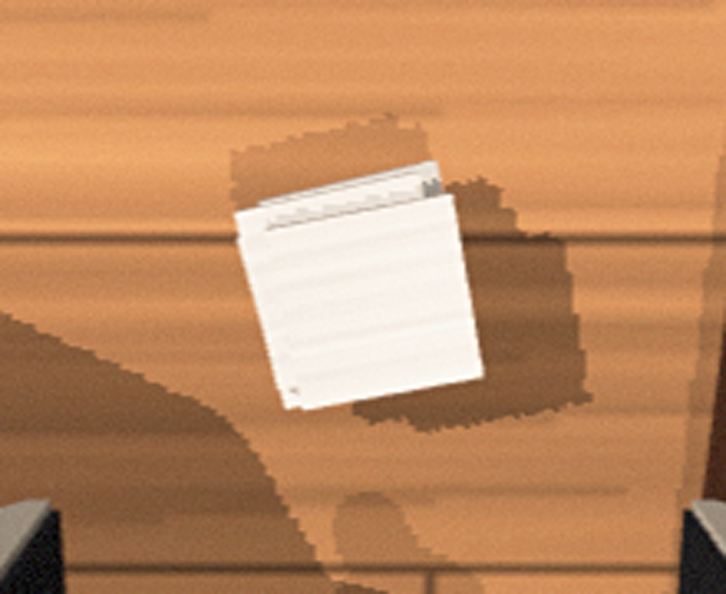

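```bash
cat >> h.py <<'E'
def pile(c,im,est,z=.033):
    u,v=proj(c,[[*est,.036]])[0].round().astype(int)
    g=im.astype(int); m=((g.min(2)>150)&(g.max(2)-g.min(2)<45)).astype(np.uint8)
    win=np.zeros_like(m); win[max(v-90,0):v+90,max(u-90,0):u+90]=1; m*=win
    k=max(cv2.findContours(m,cv2.RETR_EXTERNAL,cv2.CHAIN_APPROX_NONE)[0],key=cv2.contourArea)
    P=plane(c,k[:,0,:],z)
    (cx,cy),s,a=cv2.minAreaRect((P*1000).astype(np.float32)); return np.array([cx,cy])/1000,s,a
E
python3 - <<'E'
from h import *
c=bot.get_calibration("wrist"); im=cv2.imread("pics/w3.png")
p,s,a=pile(c,im,[.519,-.338]); print(p,s,a)
a=np.radians(a); a=(a+np.pi/4)%(np.pi/2)-np.pi/4; print(a)
for r in (a,a-np.pi/2,a+np.pi/2):
    for z in (.10,.008):
        q=bot.ik([*p,z],Y(r)); print(r,z,None if q is None else np.round(q,2))
E
```

```text
[ 0.51831604 -0.33825726] (72.2050552368164, 69.43499755859375) 12.490499496459961
0.21800034143192004
0.21800034143192004 0.1 [ 0.41  0.59  0.12  1.93 -0.11  0.63  2.39]
0.21800034143192004 0.008 [ 0.43  0.72  0.09  1.98 -0.14  0.45  2.41]
-1.3527959853629765 0.1 [ 0.17  0.63  0.48  1.95 -0.46  0.67  1.16]
-1.3527959853629765 0.008 [ 0.25  0.75  0.37  1.99 -0.54  0.49  1.23]
1.7887966682268166 0.1 [-0.14  0.88  1.11  1.97 -0.99  0.97 -1.45]
1.7887966682268166 0.008 [ 0.04  0.85  0.73  2.01 -0.95  0.66 -1.52]
```

```bash
cat >> h.py <<'E'
def squeeze(p,a,z=.008):
    bot.movep([*p,.10],Y(a)); bot.move_l([*p,z],vel=.1,threshold=15); bot.grip(.05); bot.dwell(.3); st()
    bot.grip(.093); bot.move_l([*p,.10],vel=.12)
E
python3 - <<'E'
from h import *
p=[.5183,-.3383];a=.205
for r in (a,a-np.pi/2,a,a-np.pi/2): squeeze(p,r)
bot.movep([*p,.22],Y(0))
c,im=snap("wrist","w4"); print(pile(c,im,p))
u,v=proj(c,[[*p,.036]])[0].round().astype(int)
cv2.imwrite("pics/w4c.png",cv2.resize(im[v-60:v+60,u-80:u+80],None,fx=5,fy=5,interpolation=2))
E
```

```text
t 33.1 tcp [ 0.5183 -0.3382  0.0081] rpy [ 3.141  0.    -2.937] w 0.0594 F [-0.7  0.5  3.8]
t 37.9 tcp [ 0.5185 -0.3383  0.0081] rpy [3.141 0.    1.776] w 0.0592 F [1.5 0.9 3.7]
t 42.6 tcp [ 0.5184 -0.3383  0.0081] rpy [-3.142  0.    -2.937] w 0.0592 F [-1.  -0.2  2.9]
t 47.3 tcp [ 0.5184 -0.3383  0.0081] rpy [3.141 0.    1.776] w 0.0589 F [-0.   0.9  2.9]
(array([ 0.51633844, -0.34009534]), (68.51380920410156, 67.68278503417969), 13.540971755981445)
```

View pics/w4c.png

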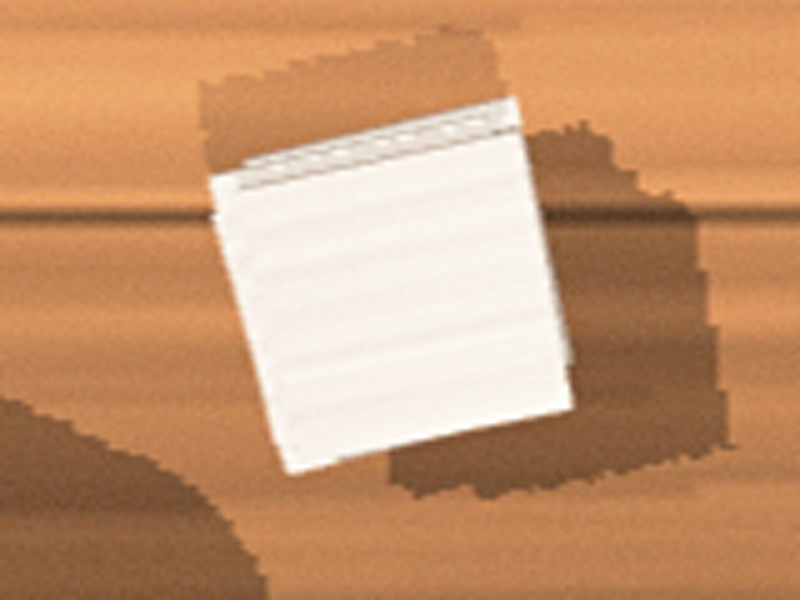

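```bash
cat >> h.py <<'E'
def comb(p,a,offs,z=.008,op=.07):
    # tool x axis at Y(a) = -(cos a, sin a): slide along it, squeezing at each offset
    u=np.array([np.cos(a),np.sin(a)]); p=np.array(p)
    bot.movep([*(p+u*offs[0]),.10],Y(a)); bot.move_l([*(p+u*offs[0]),z],vel=.1,threshold=15)
    for o in offs:
        bot.move_l([*(p+u*o),z],vel=.1); bot.grip(.05); bot.dwell(.2); print(round(bot.get_width(),4),end=" "); bot.grip(op)
    print(); bot.grip(.093); bot.move_l([*(p+u*offs[-1]),.10],vel=.12)
E
python3 - <<'E'
from h import *
p=[.5183,-.3383];a=.205
for r in (a,a-np.pi/2): comb(p,r,[.02,-.02,.02,-.02])
for r in (a,a-np.pi/2): comb(p,r,[.02,-.02,0])
bot.movep([.519+.065,-.338,.22],Y(0)); st()
c,im=snap("wrist","w5"); print(pile(c,im,p))
u,v=proj(c,[[*p,.036]])[0].round().astype(int);print(u,v)
cv2.imwrite("pics/w5c.png",cv2.resize(im[max(v-60,0):v+60,u-80:u+80],None,fx=5,fy=5,interpolation=2))
E
```

```text
0.0592 0.0592 0.0588 0.0594 
0.0593 0.0593 0.0592 0.0593 
0.059 0.0594 0.0591 
0.0595 0.0591 0.0593 
t 86.0 tcp [ 0.5831 -0.3377  0.2187] rpy [ 3.140e+00 -2.000e-03  3.138e+00] w 0.0933 F [-0.8  0.2  0. ]
(array([ 0.51802258, -0.34001556]), (67.4078140258789, 67.21340942382812), 13.16942024230957)
323 114
```

View pics/w5c.png

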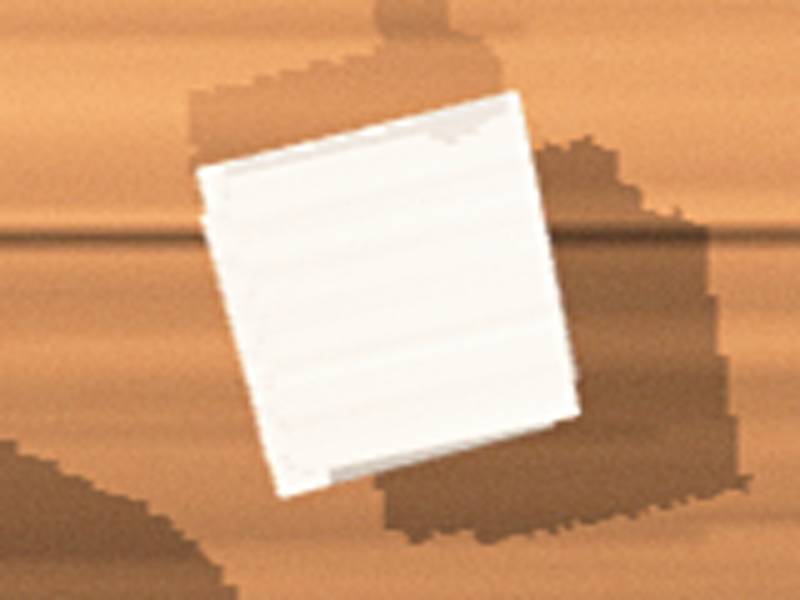

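Run:
```python
from h import *
im=cv2.imread("pics/w5.png").astype(float)
v,u=114,323
c5=im[v-50:v+50,u-60:u+60]; c4=cv2.imread("pics/w4.png").astype(float)[177-50:177+50,322-60:322+60]
f=lambda c:cv2.resize(np.clip((c.min(2)-190)/(255-190),0,1)**2*255,None,fx=6.6,fy=6.0,interpolation=2)
cv2.imwrite("pics/e.png",cv2.resize(np.hstack([f(c4),f(c5)]),(800,400)) if 0 else np.hstack([cv2.resize(f(c4),(400,340)),cv2.resize(f(c5),(400,340))]))
```

```text
[ WARN:0@0.176] global loadsave.cpp:1063 imwrite_ Unsupported depth image for selected encoder is fallbacked to CV_8U.
```

View pics/e.png

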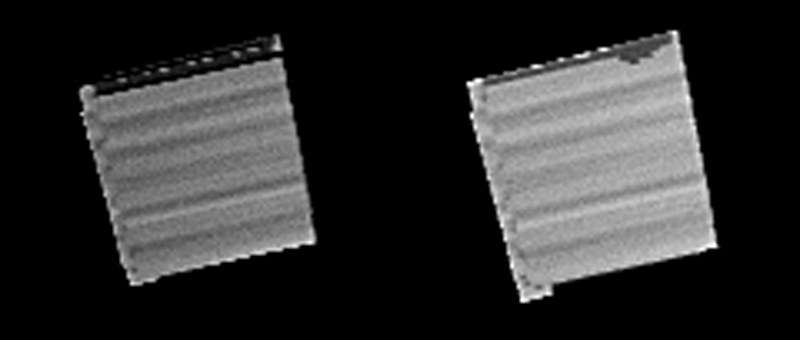

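Run:
```python
from h import *
c=bot.get_calibration("wrist"); a=.205
n=np.array([-np.sin(a),np.cos(a)]); p=np.array([.5183,-.3383])
f=lambda x,y:((x-400)/3.333+263,y/3.4+64)
for nm,x,y,z in(("right@top",697,139,.039),("left strip outer@top-1",496,190,.033),("@bottom",496,190,.021)):
    print(nm,(plane(c,f(x,y),z)[0]-p)@n)
w=np.array([np.cos(a),np.sin(a)])
for nm,x,y,z in(("xfar top (bottom of image)",640,265,.039),("corner lowleft",535,296,.021),("-x side",580,57,.021),("-x side top",580,62,.039)):
    print(nm,(plane(c,f(x,y),z)[0]-p)@w)
```

```text
right@top 0.030921637154100737
left strip outer@top-1 -0.032091489884754215
@bottom -0.03319277108496901
xfar top (bottom of image) 0.02983773386106916
corner lowleft 0.03416966257145294
-x side -0.033535667073637476
-x side top -0.030988499607221585
```

Run:
```python
from h import *
p=[.5183,-.3383];a=.205
for r in (a,a-np.pi/2,a): comb(p,r,[.018,-.018,0],z=.002,op=.073)
bot.movep([.519+.065,-.338,.22],Y(0)); st()
c,im=snap("wrist","w6"); print(pile(c,im,p))
u,v=proj(c,[[*p,.036]])[0].round().astype(int)
cr=im[v-50:v+50,u-60:u+60].astype(float)
e=np.clip((cr.min(2)-190)/65,0,1)**2*255
cv2.imwrite("pics/w6c.png",np.hstack([cv2.resize(e,(400,340)),cv2.resize(cr.min(2),(400,340))]).astype(np.uint8))
```

```text
0.0597 0.0595 0.0595 
0.0595 0.0598 0.0599 
0.0594 0.0595 0.0597 
t 111.0 tcp [ 0.5838 -0.3376  0.2193] rpy [ 3.141e+00 -1.000e-03 -3.141e+00] w 0.0926 F [-0.1 -0.2 -0.1]
(array([ 0.51774091, -0.33969897]), (66.8497085571289, 67.20024108886719), 13.984269142150879)
```

View pics/w6c.png

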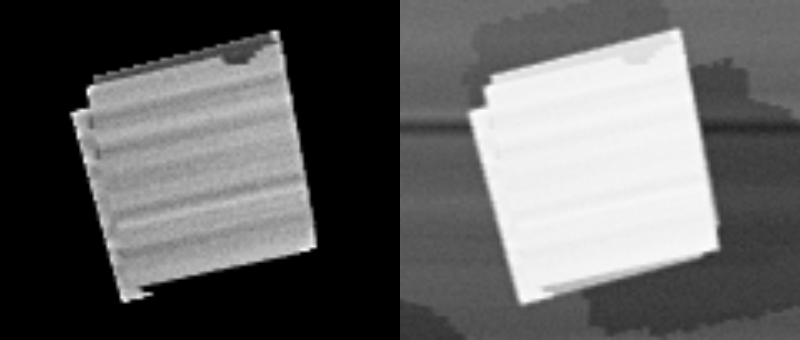

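Run:
```python
from h import *
p=[.5183,-.3383];a=.205
c=bot.get_calibration("wrist");print(np.round(np.array(c["cam_to_world"])[:3,3],3))
for r in (a,a-np.pi/2,a): comb(p,r,[.018,-.018,0],z=.0165,op=.075)
bot.movep([.519+.065,-.338,.22],Y(0)); st()
c,im=snap("wrist","w7"); print(pile(c,im,p))
u,v=proj(c,[[*p,.036]])[0].round().astype(int)
cr=im[v-50:v+50,u-60:u+60].astype(float)
e=np.clip((cr.min(2)-190)/65,0,1)**2*255
cv2.imwrite("pics/w7c.png",np.hstack([cv2.resize(e,(400,340)),cv2.resize(cr.min(2),(400,340))]).astype(np.uint8))
```

```text
[ 0.511 -0.337  0.412]
0.0504 0.0502 0.0498 
0.0501 0.0496 0.0497 
0.0498 0.0498 0.0497 
t 138.6 tcp [ 0.5838 -0.3376  0.2192] rpy [ 3.141e+00 -1.000e-03 -3.141e+00] w 0.0932 F [-0.9 -0.4  0.5]
(array([ 0.51766315, -0.33976184]), (66.82364654541016, 67.29097747802734), 14.170927047729492)
```

View pics/w7c.png

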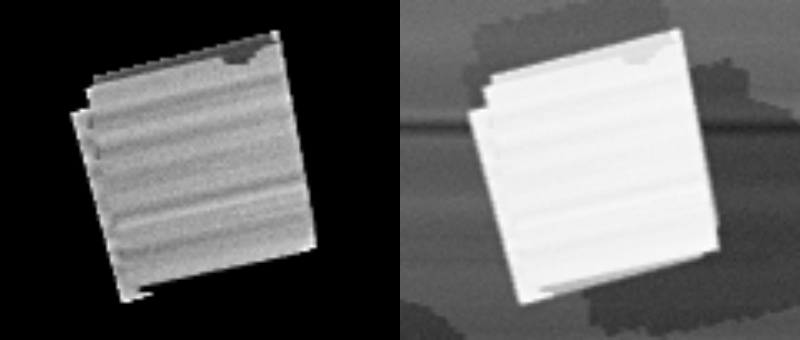

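Run:
```python
from h import *
p=[.5183,-.3383];a=.205
for z in(-.014,):
    for r in (a,a-np.pi/2):
        print(bot.ik([*p,z],Y(r)) is not None)
        comb(p,r,[.018,-.018,0],z=z,op=.075); st()
bot.movep([.519+.065,-.338,.22],Y(0)); st()
c,im=snap("wrist","w8"); print(pile(c,im,p))
u,v=proj(c,[[*p,.036]])[0].round().astype(int)
cr=im[v-50:v+50,u-60:u+60].astype(float)
e=np.clip((cr.min(2)-190)/65,0,1)**2*255
cv2.imwrite("pics/w8c.png",np.hstack([cv2.resize(e,(400,340)),cv2.resize(cr.min(2),(400,340))]).astype(np.uint8))
```

```text
True
0.0602 0.0597 0.06 
t 146.8 tcp [ 0.5179 -0.338   0.0993] rpy [ 3.141e+00 -1.000e-03 -2.937e+00] w 0.0927 F [-0.7  0.3  0.2]
True
0.06 0.0601 0.0595 
t 155.5 tcp [ 0.518  -0.3379  0.0993] rpy [-3.141e+00 -1.000e-03  1.776e+00] w 0.0929 F [ 0.   0.4 -0.9]
t 156.3 tcp [ 0.5831 -0.3377  0.2188] rpy [ 3.140e+00 -2.000e-03  3.138e+00] w 0.0932 F [-0.4  0.8  0.1]
(array([ 0.51732935, -0.33544159]), (60.84052276611328, 61.70871353149414), 12.007597923278809)
```

View pics/w8c.png

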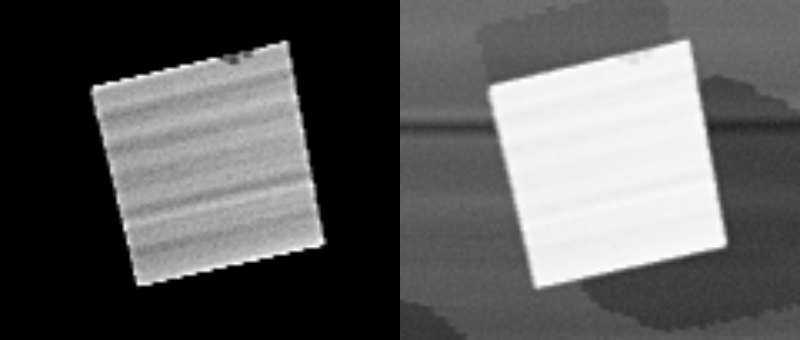

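Run:
```python
from h import *
bot.movep([.583,-.338,.28],Y(0)); bot.movep([.556,.345,.26],Y(0)); bot.grip(0.0); st()
c,im=snap("wrist","w9"); 
u,v=proj(c,[[.556,.35,.066]])[0].round().astype(int)
v0,u0=max(v-75,0),u-100; print(u,v,u0,v0)
cv2.imwrite("pics/w9c.png",cv2.resize(im[v0:v0+150,u0:u0+200],None,fx=4,fy=4,interpolation=2))
snap("top","t9")
```

```text
t 160.6 tcp [0.556 0.345 0.26 ] rpy [ 3.142 -0.     3.142] w 0.0005 F [0.2 0.2 0.4]
328 174 228 99
```

View pics/w9c.png

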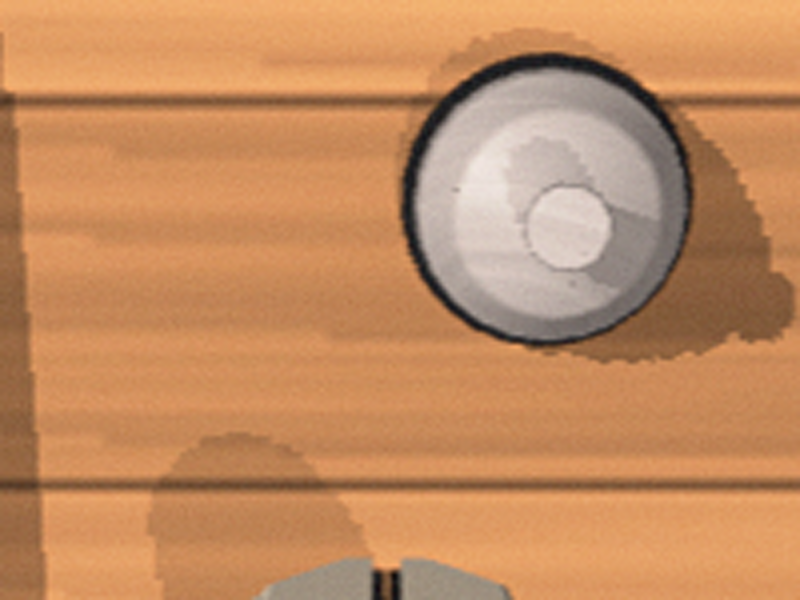

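Run:
```python
from h import *
c=bot.get_calibration("wrist")
p=plane(c,(370.25,155.75),.066)[0]; print(p,plane(c,(365,149),.008)[0])
bot.movep([*p,.12],Y(0)); bot.move_l([*p,.075],vel=.1)
print(bot.move_l([*p,.052],vel=.02,threshold=9)); st(); bot.dwell(.3); st()
```

```text
[0.53577069 0.39531865] [0.5353202  0.39602291]
False
t 163.3 tcp [0.5358 0.3953 0.0521] rpy [3.142 0.    3.142] w 0.0006 F [-0.1 -0.3  0.5]
t 163.6 tcp [0.5358 0.3953 0.0521] rpy [ 3.142  0.    -3.142] w 0.0008 F [ 0.2 -0.2 -0.9]
```

Run:
```python
from h import *
x,y,_=bot.get_ee_pos()
print(bot.move_l([x,y,.02],vel=.02,threshold=10)); st(); bot.dwell(.3); st()
snap("scene","s10")
```

```text
True
t 164.6 tcp [0.5358 0.3954 0.0306] rpy [ 3.141 -0.     3.141] w 0.0002 F [-0.7 -0.4  7.6]
t 164.9 tcp [0.5358 0.3953 0.0306] rpy [ 3.141 -0.     3.141] w 0.0010 F [-1.1 -0.8  8.3]
```

Run:
```python
from h import *
x,y,_=bot.get_ee_pos()
bot.move_l([x,y,.2],vel=.12); bot.movep([.45,.345,.3],Y(0)); st()
_,s=snap("scene","s11"); _,w=snap("wrist","w11")
cv2.imwrite("pics/f.png",np.hstack([cv2.resize(s[120:260,150:480],(800,339))[:, :800]]))
```

```text
t 167.2 tcp [0.4503 0.3455 0.2996] rpy [ 3.141  0.    -3.141] w 0.0004 F [-0.1 -0.   0. ]
```

View pics/f.png

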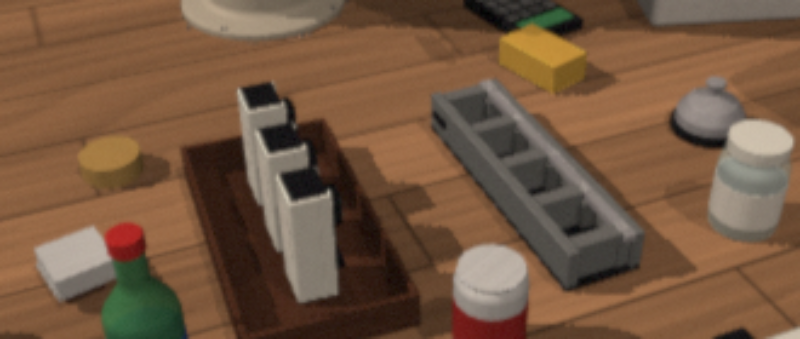

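```bash
python3 -c "
from plant import bot
bot.finish_job(); print(bot.get_t())"
```

```text
the job is handed in; nothing more can be done
the job is handed in; nothing more can be done
```

The job is handed in, at about 167 s of the 210 s allowed. My last checks found nothing wrong; `finish_job` reports no verdict.

- **Packs:** The dock held three packs and one bay was empty. All three now stand upright in a row in the tray. While I set down the first one, the grip width read 49 mm instead of about 41 mm. That was probably the momentary slackening, and the pack still stood upright.
- **Plates:** The first three rounds of squeezing left the pile uneven, because open fingertips sit roughly 25 mm above the TCP. Squeezing again at TCP z = -14 mm brought it flush. From above, the pile's outline then measured 60.8 × 61.7 mm with no edge sticking out. I checked this from above only, not from the side.
- **Bell:** It had been knocked aside by about 5 cm, so I located it again at (0.536, 0.395). My first press stopped short for the same fingertip reason. The second ended at about 8 N, against about 4.5 N at the stop, so I take it as fully down. The plunger travel itself cannot be read.
- **Last picture:** The packs are standing, the pile is flush and the bell is upright with its plunger up. The can, jar, bottle, tin and box look unmoved by eye. The arm is clear of everything.

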